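Restart the blue barbecue timer

TASK

Restart the blue timer for the next round of skewers: with the fingertips, lightly press its white clear key right down and let it come back up, then lightly press its orange start key right down (it stays down by itself) and withdraw the hand 10 cm or more from the timer. Only press: do not lift, tip or shove the timer, do not press the clear key once the start key is down, and touch nothing else on the ledge, the red and green timers included.

Things in the scene. Friction and masses are not known exactly. Their poses are not given: they have to be found in the camera images.
- blue_timer: the timer to restart: blue plastic kitchen timer lying flat, loose, 70 (x) x 96 (y) x 24 mm, about 0.2 kg; pale display on its +x half, white and orange keys on its -x half. Origin: centre of underside; z up, +y from orange key to white. Key axes at x -12 mm, y +24 (white) and -24 (orange). Keys 26 mm across, 9 mm proud of the case when up (top 33 mm above the ledge), 3 mm proud when right down
- blue_timer_clear_top (a point): centre of the top face of the blue timer's white clear key (round, 26 mm across); moves with the key
- blue_timer_clear (a joint): travel of the blue timer's white clear key, m: 0 up, 0.006 right down; springs back, about 1.2 N to start and 3.6 N right down, then a hard stop
- blue_timer_start_top (a point): centre of the top face of the blue timer's orange start key (round, 26 mm across); moves with the key
- blue_timer_start (a joint): travel of the blue timer's orange start key, m: 0 up (as found), 0.006 right down; moves at about 2.5 N and stays where it is left, then a hard stop
- red_timer: leave alone: red plastic kitchen timer lying flat, loose, 70 (x) x 96 (y) x 24 mm, about 0.2 kg; pale display on its +x half, white and orange keys on its -x half. Origin: centre of underside; z up, +y from orange key to white
- green_timer: leave alone: green plastic kitchen timer lying flat, loose, 70 (x) x 96 (y) x 24 mm, about 0.2 kg; pale display on its +x half, white and orange keys on its -x half. Origin: centre of underside; z up, +y from orange key to white
- grinder: leave alone: stainless pepper grinder standing upright, loose, 56 mm across, 162 mm high; origin at the centre of its underside
- ramekin: leave alone: white ceramic ramekin, loose, 90 mm across, 48 mm high; origin at the centre of its underside
- brush: leave alone: grey silicone basting brush lying flat, loose, 205 mm long, 32 mm wide, 12 mm high; origin on its underside, reaching 110 mm back (-x, handle) and 95 mm ahead (+x, bristles)
- rack: leave alone: fixed wooden skewer rack 200 (x) x 150 (y) x 56 high, four steel skewers held along x in its slots, from x -158 to +173 mm; origin at the centre of its underside
- bin: leave alone: fixed grey plastic scrap bin 200 (x) x 180 (y) x 150 high with a black knobbed lid hinged on its +x rim, found a little open, reaching up to 280 mm above the ledge; origin at the centre of its underside
Not all that is in view belongs to the job. What is meant by the blue_timer is not pink or yellow, and is the smaller of those in its own colour.

How it is judged:
On the way, in this order (a step that is already met when the one before it is completed fails the run):
1. the blue timer's white clear key is pressed down, the orange key still up (value of joint blue_timer_clear above 0.0045 m and value of joint blue_timer_start below 0.0015 m), for 0.1 s.
2. the white clear key has come back up, the orange key still up (value of joint each of blue_timer_clear, blue_timer_start below 0.0015 m), for 0.1 s.
3. the orange start key is pressed down (value of joint blue_timer_start above 0.0045 m and value of joint blue_timer_clear below 0.0015 m), for 0.1 s.
At the end, for the whole second after the job is handed in: Orange key of the blue timer 4.5 mm or more down, white key up (within 1.5 mm); that timer flat, at rest, within 15 mm of where it was found; grasp point over 120 mm from its origin; the other timers, grinder, ramekin and brush within 10 mm of where they stood (all of step 3 and distance of blue_timer from where it was at the start of the episode below 0.015 m and angle between blue_timer's own z axis and vertical below 0.08 rad and linear speed of blue_timer below 0.02 m/s and distance between the grasp point and blue_timer above 0.12 m and distance of each of red_timer, green_timer, grinder, ramekin, brush from where it was at the start of the episode below 0.01 m); the robot touches nothing.
It fails at once if the clear key pressed (over 2.5 mm) while the start key is down (over 2.5 mm) (value of joint each of blue_timer_clear, blue_timer_start above 0.0025 m).
It fails at once if the blue timer pressed with more than 40 N (contact force between any of the fingers, the arm and blue_timer above 40 N).
It fails at once if the blue timer lifted 10 mm, tipped over 0.2 rad, shoved over 15 mm, or touched by the arm other than with the fingers (height (world z) of blue_timer above 0.01 m or angle between blue_timer's own z axis and vertical above 0.2 rad or distance of blue_timer from where it was at the start of the episode above 0.015 m or contact force between the arm and blue_timer above 1 N).
It fails at once if the robot touches another timer, the grinder, ramekin, brush, rack or bin (over 1 N) (contact force between any of the fingers, the arm and red_timer above 1 N or contact force between any of the fingers, the arm and green_timer above 1 N or contact force between any of the fingers, the arm and grinder above 1 N or contact force between any of the fingers, the arm and ramekin above 1 N or contact force between any of the fingers, the arm and brush above 1 N or contact force between any of the fingers, the arm and rack above 1 N or contact force between any of the fingers, the arm and bin above 1 N).
It fails at once if another timer, the grinder, ramekin or brush moved over 10 mm (distance of any of red_timer, green_timer, grinder, ramekin, brush from where it was at the start of the episode above 0.01 m).
It also fails if it takes over 43 s, if anything falls off the work surface, if the arm or the gripper's body presses on something with over 40 N, if the wrist force passes 120 N, or if a joint passes its speed limit or range.

ROBOT

A 7-joint arm with a two-finger parallel gripper is mounted at the origin on the work surface. World frame = base frame: x ahead of the robot, y to its left, z up, the work surface at z = 0. Lengths are in m, angles in rad, forces in N, time in s.
With the tool pointing down it reaches from about 0.425 to 0.875 m from the base axis. Payload 8.4 kg.
Tool frame: the origin (TCP) lies midway between the tips of the shut fingers; the grasp point (between the pads) lies arm.tcp_to_grasp behind it (arm.tcp_to_grasp is the distance from the TCP to the grasp point, in m); z points along the fingers, y is the line along which they close (so a half turn about z gives the same grasp; the last joint's range is limited). The gripper opens to 85 mm and grips with 20 to 120 N. Pads are 22 mm wide; open, the fingers measure 114 mm over their backs; the gripper's body (76 mm by 85 mm) begins 54 mm behind the grasp point. The pads swing forward as they close: fully open they stand 13 mm farther back than shut.
Start: joints at [-1.211, 0.333, 0.04, 1.465, -0.013, 1.343, -0.059], TCP at [0.288, 0.583, 0.231] pointing down, gripper open.
Joint ranges: [-2.58, 2.58], [-0.38, 2.09], [-1.3, 1.39], [0.25, 2.4], [-1.5, 4.64], [0.08, 2.09], [-2.65, 2.65]. Speed limits (rad/s): [2.22, 2.22, 2.79, 2.79, 3.14, 3.14, 3.14].

INTERFACE

Orientations are given as [roll, pitch, yaw] about the fixed x, y, z axes, in that order (R = Rz(yaw) Ry(pitch) Rx(roll)).
In Python, from cell import arm gives the robot as it stands.
- The arm moves only by the tool carry_out, never from a script. Its argument "motion" is text: rows parted by semicolons, each of 7 numbers parted by spaces: the shift along the tool's x, y, z as a fraction of full scale, then the turn, a rotation vector about the tool's x, y, z as a fraction of full scale, then the gripper command: -1 is shut, 1 is fully open, values between are in proportion. In form: tx ty tz rx ry rz claw; .... A call has 1 to 12 rows; each row is the pose to reach, as a shift and turn from the pose commanded when the call began, along the tool's axes at that moment; what a row does not reach only later rows make up. Full scale, the value 1, is 30 cm for a shift and 30 degrees for a turn. A row lasts 1/10 s, in which the tool goes at most 50 mm and 8.59 degrees, less where a joint would pass 70% of its speed; a pose out of reach is approached as far as the arm can. A call with a number of a shift or a turn outside -1 to 1 is refused whole. A call with a gripper value outside its range is refused whole. The fingers move at their own pace and stop on an object; "force" is the grip in N (left out, the last holds). Time passes only in rows, so rows that repeat a pose let the fingers close. It gives the time, the measured TCP pose, the force, the opening and the grip force at its end, in the units of the state.
- arm.sense(): the state, without advancing time (a new reading comes with each control period).
- arm.read_camera(name): name is "scene" or "top"; returns (picture, depth): 400x640x3 uint8, blue, green, red; 400x640 float32, m along the optical axis (not along the pixel's ray), 0 where there is no reading.
- arm.camera_model(name): a dict with "vertical_fov" (degrees; the focal length in pixels is half the picture's height over the tangent of half this angle, whatever the lens; pixels are square), "cx", "cy" (the principal point, pixels), "world_from_camera" (4x4, takes a point from camera to world coordinates). Camera axes: x right, y down, z forward; pixel columns grow to the right and rows downward; lengths in m; the calibration is good to about 2 mm. A picture is of the moment at which its call begins. camera_model takes no time and is no camera call.
- arm.sign_off(): hands the job in; it is judged then, once.
The state is a dict: "t": time; "qpos": joint angles; "joint_vel": joint speeds; "effort": joint torques, N m; "ee_pos": TCP position; "tcp_rot": TCP orientation; "force": force on the tool from outside, world axes, zero at the start; "wrist_torque": the same for the moment, N m; "grip_width": finger opening in m; "finger_force": force on a finger pad.
Only numpy, scipy, OpenCV 4.12 (cv2) and the standard library are available. Lean on these libraries where they do the work, as an engineer would, in place of code of your own. Each camera call takes 0.05 s, during which the arm holds its last target. There are 200 camera calls.

## Working session

There is one attempt and no reset: what is moved stays moved. The work goes in short steps, Python scripts to look and compute and a tool call to move; the robot and the scene stay as the last step left them, time stands still between calls to the robot, and variables do not carry over. Pictures are saved under pics/ and viewed, at most 10 in all, crops included, and the job is handed in when it is done.

Besides the shell and the picture viewer there is one more tool, called as name(argument=value, ...), one argument or row to a line, values as JSON. carry_out: Moves the arm, as the interface text tells. Shift numbers are shares of 30 cm and turn numbers shares of 30 degrees, none past 1 either way. Its arguments: {"type":"object","properties":{"motion":{"type":"string"},"force":{"type":"number"}},"required":["motion"]}

```bash
mkdir -p pics; ls; python3 - <<'E'
from cell import arm
import cv2,numpy as np
print(arm.sense(), arm.tcp_to_grasp)
for n in("scene","top"):
    p,d=arm.read_camera(n); cv2.imwrite(f"pics/{n}0.png",p); np.save(f"{n}0.npy",d); print(n,arm.camera_model(n))
E
```

```text
pics
{'t': 0.0, 'qpos': array([-1.21122607,  0.33390353,  0.03986567,  1.46627953, -0.01339149,
        1.34330831, -0.05853206]), 'joint_vel': array([ 0.0004917 , -0.00147792,  0.00025367, -0.00142717, -0.00104964,
        0.00017013,  0.0017857 ]), 'effort': array([ 2.83847312e-04, -6.58567142e+01,  1.36555608e+00, -4.05551970e+01,
        1.66908174e-02,  1.26628249e-02,  1.99556041e-05]), 'ee_pos': array([0.28766904, 0.58236116, 0.23042188]), 'tcp_rot': array([-3.13996387e+00,  1.16207719e-04,  2.68278272e+00]), 'force': array([ 0.32157922, -0.18486795,  0.07664441]), 'wrist_torque': array([ 0.04884238,  0.03145327, -0.00558566]), 'finger_force': 0.0, 'grip_width': 0.08565202300817429} 0.0187
scene {'vertical_fov': 47.294915961702486, 'cx': 313.8085424668119, 'cy': 203.3883849921808, 'world_from_camera': array([[-0.1552992 ,  0.60346163, -0.78212289,  1.73622035],
       [ 0.98774283,  0.08227919, -0.13264327,  0.18402163],
       [-0.01569269, -0.79313567, -0.60884279,  0.98483974],
       [ 0.        ,  0.        ,  0.        ,  1.        ]])}
top {'vertical_fov': 46.12363533069133, 'cx': 326.20689217459676, 'cy': 196.63159185856756, 'world_from_camera': array([[-0.00903539, -0.99450976,  0.10425307,  0.4177717 ],
       [-0.99994675,  0.00950578,  0.00401597, -0.01066262],
       [-0.00498493, -0.10421124, -0.99454269,  1.51268878],
       [ 0.        ,  0.        ,  0.        ,  1.        ]])}
```

View pics/top0.png

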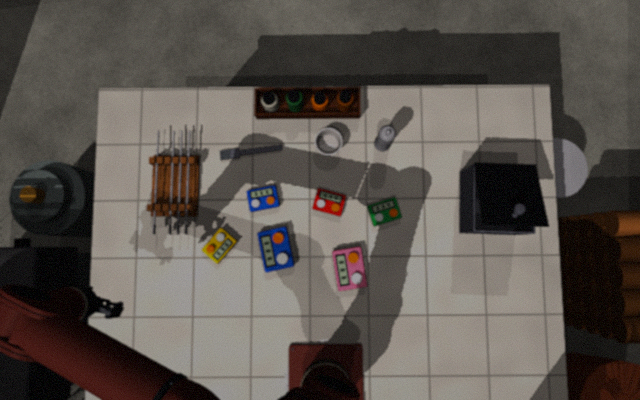

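View pics/scene0.png

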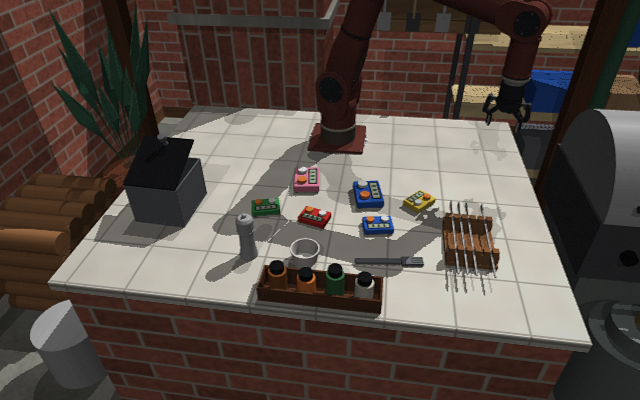

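The candidates in the top picture are small blue (264,197), large blue (276,249), yellow (219,243), pink (350,268), red (330,201) and green (384,210). By the description I choose the smaller blue one at (264,197), which is at (377,225) in the scene picture. Next I check it in a close crop and measure the keys.

```bash
cat >h.py <<'E'
import numpy as np,cv2
from cell import arm
def world(n,u,v,z):
    """pixel ray meets the plane z"""
    m=arm.camera_model(n);T=m["world_from_camera"];f=200/np.tan(np.radians(m["vertical_fov"]/2))
    r=T[:3,:3]@np.array([(u-m["cx"])/f,(v-m["cy"])/f,1]);o=T[:3,3]
    return o+r*(z-o[2])/r[2]
def pix(n,P):
    m=arm.camera_model(n);T=m["world_from_camera"];f=200/np.tan(np.radians(m["vertical_fov"]/2))
    c=T[:3,:3].T@(np.asarray(P)-T[:3,3]);return c[:2]/c[2]*f+[m["cx"],m["cy"]]
E
python3 - <<'E'
from h import *
a=cv2.imread("pics/top0.png");b=cv2.imread("pics/scene0.png")
def blobs(n,im,x0,x1,y0,y1):
    hsv=cv2.cvtColor(im,cv2.COLOR_BGR2HSV)[y0:y1,x0:x1]
    for name,lo,hi,z in(("blue",(100,120,50),(130,255,255),.024),("orange",(5,130,120),(20,255,255),.033),("white",(0,0,150),(180,70,255),.033)):
        k=cv2.inRange(hsv,lo,hi);N,_,s,c=cv2.connectedComponentsWithStats(k)
        for i in range(1,N):
            if 12<s[i,4]<2000:
                u,v=c[i]+[x0,y0];print(n,name,s[i],round(u,1),round(v,1),world(n,u,v,z).round(4))
blobs("top",a,246,284,180,214);blobs("scene",b,360,397,210,238)
c1=cv2.resize(a[170:225,225:305],None,fx=7,fy=7,interpolation=cv2.INTER_CUBIC)
c2=cv2.resize(b[205:245,340:420],None,fx=7,fy=7,interpolation=cv2.INTER_CUBIC)
cv2.imwrite("pics/crop.png",cv2.resize(np.vstack([c1,c2]),None,fx=.88,fy=.88))
print(world("top",276,249,.024))
E
```

```text
top blue [  1   5  32  27 357] 263.1 198.8 [0.5688 0.1965 0.024 ]
top orange [21 17  7  7 40] 270.1 199.8 [0.5645 0.1732 0.033 ]
top white [ 0  5  4  5 14] 247.1 186.4 [0.6079 0.2462 0.033 ]
top white [35  4  3  8 14] 282.4 186.5 [0.6066 0.134  0.033 ]
top white [ 6 20  6  6 29] 254.3 202.9 [0.5551 0.2229 0.033 ]
top white [ 0 22  3 12 23] 246.6 208.6 [0.5374 0.2473 0.033 ]
top white [30 23  8 11 43] 280.9 209.7 [0.5329 0.1387 0.033 ]
scene blue [  3   6  31  19 313] 377.6 226.4 [0.5948 0.1981 0.024 ]
scene orange [ 7  6  7  5 28] 369.9 218.2 [0.5672 0.171  0.033 ]
scene white [  0   0  29  13 178] 375.2 214.4 [0.5452 0.1871 0.033 ]
scene white [ 29   0   8  28 141] 393.7 222.2 [0.5772 0.2483 0.033 ]
[0.40941047 0.15505992 0.024     ]
```

View pics/crop.png

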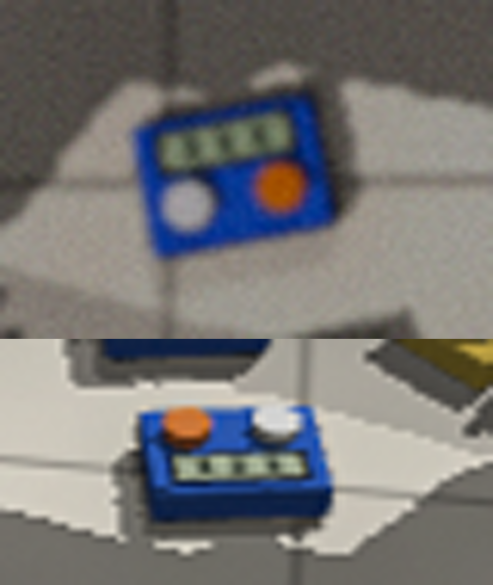

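The crop confirms the smaller blue timer. In the top view its display faces away from the robot, the white key is at (254,203) and the orange key at (270,200); no parts are obscured. The keys come out at about (0.555,0.223) for white and (0.565,0.172) for orange.

```bash
cat >>h.py <<'E'
from scipy.spatial.transform import Rotation as Ro
W=np.array([.5555,.2225]);O=np.array([.565,.1725])
def shift(P):
    s=arm.sense();return (Ro.from_euler("xyz",s["tcp_rot"]).as_matrix().T@(np.asarray(P)-s["ee_pos"])/.3).round(3)
E
python3 - <<'E'
from h import *
print(shift([.42,.40,.23]),shift([*W,.23]))
E
```

```text
[-0.665 -0.35   0.002] [-1.332 -0.68   0.003]
```

carry_out(
  motion="-0.665 -0.345 0 0 0 0 -1;-0.665 -0.345 0 0 0 0 -1;-0.665 -0.345 0 0 0 0 -1;-0.665 -0.345 0 0 0 0 -1;-0.665 -0.345 0 0 0 0 -1;-0.665 -0.345 0 0 0 0 -1;-0.665 -0.345 0 0 0 0 -1",
  force=20,
)

```text
t: 0.8
ee_pos: [0.4208, 0.4015, 0.2311]
tcp_rot: [-3.141, -0.001, 2.682]
force: [0.0, 0.1, 0.2]
grip_width: 0.0001
finger_force: 0.0
```

carry_out(
  motion="-0.667 -0.335 0 0 0 0 -1;-0.667 -0.335 0 0 0 0 -1;-0.667 -0.335 0 0 0 0 -1;-0.667 -0.335 0 0 0 0 -1;-0.667 -0.335 0 0 0 0 -1;-0.667 -0.335 0 0 0 0 -1;-0.667 -0.335 0 0 0 0 -1;-0.667 -0.335 0 0 0 0 -1",
)

```text
t: 1.6
ee_pos: [0.5546, 0.2255, 0.231]
tcp_rot: [3.141, -0.001, 2.686]
force: [0.9, -0.0, -0.4]
grip_width: 0.0005
finger_force: 0.0
```

```bash
python3 - <<'E'
from h import *
s=arm.sense();print(s["ee_pos"],s["tcp_rot"],s["force"],s["grip_width"],shift([*W,.07]))
E
```

```text
[0.55459215 0.22549387 0.23099083] [ 3.14149323e+00 -1.05145188e-03  2.68639213e+00] [ 0.88456942 -0.04267421 -0.35852034] 0.0005160960903817066 [-0.008 -0.008  0.537]
```

Next I descend to about 7 cm and look from near.

carry_out(
  motion="-0.007 -0.008 0.16 0 0 0 -1;-0.007 -0.008 0.32 0 0 0 -1;-0.007 -0.008 0.45 0 0 0 -1;-0.007 -0.008 0.535 0 0 0 -1;-0.007 -0.008 0.535 0 0 0 -1;-0.007 -0.008 0.535 0 0 0 -1",
)

```text
t: 2.2
ee_pos: [0.5562, 0.2213, 0.0714]
tcp_rot: [3.141, -0.0, 2.685]
force: [0.6, -0.0, 0.2]
grip_width: -0.0004
finger_force: 0.0
```

```bash
python3 - <<'E'
from h import *
s=arm.sense();print(s["ee_pos"],s["force"],shift([*W,.04]))
a,_=arm.read_camera("top");b,_=arm.read_camera("scene")
print(pix("scene",s["ee_pos"]),pix("scene",[*W,.033]),pix("scene",[*O,.033]))
c1=cv2.resize(a[160:235,215:315],None,fx=5,fy=5,interpolation=cv2.INTER_CUBIC)
c2=cv2.resize(b[170:245,330:430],None,fx=5,fy=5,interpolation=cv2.INTER_CUBIC)
cv2.imwrite("pics/near.png",cv2.resize(np.hstack([c1,c2]),None,fx=.8,fy=.8))
E
```

```text
[0.55621416 0.22127775 0.07142675] [ 0.62679561 -0.04943198  0.20010827] [0.004 0.003 0.105]
[386.43388746 208.17168052] [385.86614215 217.28849926] [370.38678239 217.78983101]
```

View pics/near.png

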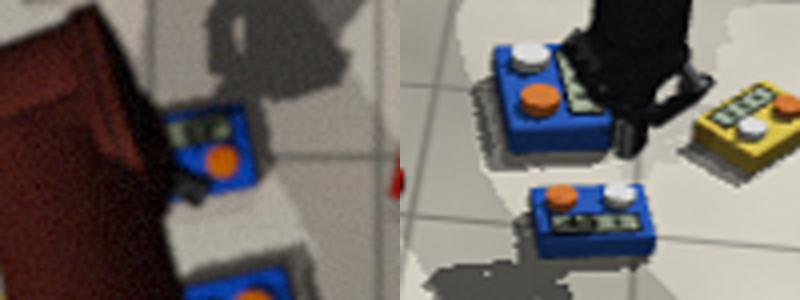

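The fingertips show at scene pixel (387,208), 4 cm above the white key at (385,217), as the calibration predicts. I go down to just above the key.

carry_out(
  motion="0.003 0.003 0.05 0 0 0 -1;0.003 0.003 0.1 0 0 0 -1;0.003 0.003 0.115 0 0 0 -1;0.003 0.003 0.115 0 0 0 -1",
)

```text
t: 2.7
ee_pos: [0.5553, 0.2205, 0.035]
tcp_rot: [-3.14, -0.001, 2.683]
force: [0.0, -0.3, 0.1]
grip_width: 0.0001
finger_force: 0.0
```

carry_out(
  motion="0 0 0.003 0 0 0 -1;0 0 0.006 0 0 0 -1;0 0 0.009 0 0 0 -1;0 0 0.012 0 0 0 -1;0 0 0.015 0 0 0 -1;0 0 0.015 0 0 0 -1;0 0 0.015 0 0 0 -1",
)

```text
t: 3.4
ee_pos: [0.5564, 0.2211, 0.032]
tcp_rot: [3.141, 0.0, 2.683]
force: [0.6, -0.2, 1.6]
grip_width: 0.0002
finger_force: 0.8
```

carry_out(
  motion="0 0 0.003 0 0 0 -1;0 0 0.006 0 0 0 -1;0 0 0.009 0 0 0 -1;0 0 0.009 0 0 0 -1",
)

```text
t: 3.8
ee_pos: [0.5564, 0.2211, 0.0291]
tcp_rot: [3.141, 0.0, 2.683]
force: [1.6, -0.0, 3.9]
grip_width: 0.0
finger_force: 1.4
```

carry_out(
  motion="0 0 0.003 0 0 0 -1;0 0 0.003 0 0 0 -1;0 0 0.003 0 0 0 -1",
)

```text
t: 4.1
ee_pos: [0.5564, 0.2211, 0.0283]
tcp_rot: [3.141, 0.0, 2.683]
force: [0.8, 0.4, 2.4]
grip_width: 0.0002
finger_force: 1.5
```

carry_out(
  motion="0 0 0.003 0 0 0 -1;0 0 0.006 0 0 0 -1;0 0 0.006 0 0 0 -1",
)

```text
t: 4.4
ee_pos: [0.5564, 0.2211, 0.027]
tcp_rot: [3.141, 0.0, 2.683]
force: [-1.5, -0.4, 8.4]
grip_width: -0.0004
finger_force: 4.6
```

carry_out(
  motion="0 0 0.003 0 0 0 -1;0 0 0.003 0 0 0 -1;0 0 0.003 0 0 0 -1",
)

```text
t: 4.7
ee_pos: [0.5564, 0.2211, 0.0269]
tcp_rot: [3.141, 0.0, 2.683]
force: [-4.1, -2.0, 16.7]
grip_width: -0.0001
finger_force: 8.4
```

The force jumped at z = 27 mm, so the key is on its hard stop. I lift straight up.

carry_out(
  motion="0 0 -0.01 0 0 0 -1;0 0 -0.03 0 0 0 -1;0 0 -0.07 0 0 0 -1;0 0 -0.15 0 0 0 -1;0 0 -0.15 0 0 0 -1;0 0 -0.15 0 0 0 -1",
)

```text
t: 5.3
ee_pos: [0.5562, 0.2211, 0.0711]
tcp_rot: [3.141, 0.0, 2.683]
force: [-0.4, 0.2, 0.2]
grip_width: 0.0001
finger_force: 0.0
```

```bash
python3 - <<'E'
from h import *
b,_=arm.read_camera("scene")
hsv=cv2.cvtColor(b,cv2.COLOR_BGR2HSV);
x0,x1,y0,y1=360,397,213,238
k=cv2.inRange(hsv[y0:y1,x0:x1],(5,130,120),(20,255,255));N,_,st,c=cv2.connectedComponentsWithStats(k)
for i in range(1,N): print(st[i],c[i]+[x0,y0],world("scene",*(c[i]+[x0,y0]),.033))
cv2.imwrite("pics/near2.png",cv2.resize(b[170:245,330:430],None,fx=5,fy=5,interpolation=cv2.INTER_CUBIC))
s=arm.sense();print(s["ee_pos"],s["force"],shift([*O,.07]))
E
```

```text
[ 7  3  7  5 28] [369.89285714 218.17857143] [0.56723028 0.1710192  0.033     ]
[0.5557756  0.22087511 0.0703795 ] [-0.36345409  0.62142053  0.25580117] [-0.099 -0.131  0.001]
```

View pics/near2.png

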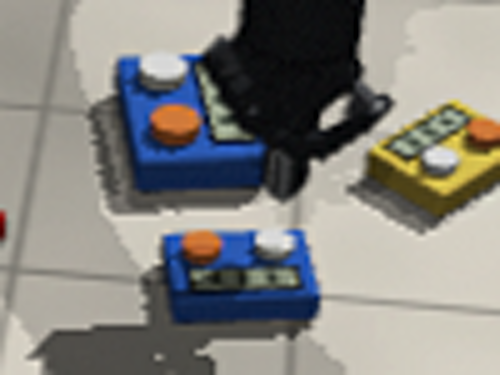

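The white key is back up (crop (275,242)). The orange key is still at scene pixel (369.9,218.2), the same as before, so the timer has not moved. I move over the orange key and press it.

carry_out(
  motion="-0.1 -0.133 0 0 0 0 -1;-0.1 -0.133 0 0 0 0 -1;-0.1 -0.133 0 0 0 0 -1;-0.1 -0.133 0.06 0 0 0 -1;-0.1 -0.133 0.11 0 0 0 -1;-0.1 -0.133 0.118 0 0 0 -1;-0.1 -0.133 0.118 0 0 0 -1",
)

```text
t: 6.05
ee_pos: [0.5646, 0.1722, 0.0343]
tcp_rot: [-3.14, -0.001, 2.684]
force: [0.6, -0.4, 0.0]
grip_width: 0.0001
finger_force: 0.0
```

carry_out(
  motion="0 0 0.003 0 0 0 -1;0 0 0.006 0 0 0 -1;0 0 0.009 0 0 0 -1;0 0 0.012 0 0 0 -1;0 0 0.015 0 0 0 -1;0 0 0.018 0 0 0 -1;0 0 0.018 0 0 0 -1",
)

```text
t: 6.75
ee_pos: [0.5657, 0.1721, 0.0298]
tcp_rot: [3.141, 0.0, 2.683]
force: [0.2, 0.9, 0.9]
grip_width: 0.0
finger_force: 0.6
```

carry_out(
  motion="0 0 0.003 0 0 0 -1;0 0 0.006 0 0 0 -1;0 0 0.008 0 0 0 -1;0 0 0.008 0 0 0 -1",
)

```text
t: 7.15
ee_pos: [0.5655, 0.172, 0.0273]
tcp_rot: [3.142, 0.0, 2.683]
force: [1.5, 0.0, 1.9]
grip_width: -0.0001
finger_force: 0.9
```

carry_out(
  motion="0 0 0.003 0 0 0 -1;0 0 0.003 0 0 0 -1;0 0 0.003 0 0 0 -1",
)

```text
t: 7.45
ee_pos: [0.5656, 0.172, 0.0271]
tcp_rot: [3.141, 0.0, 2.683]
force: [-1.7, 0.1, 8.8]
grip_width: -0.0001
finger_force: 4.5
```

The orange key is on its stop too. I withdraw straight up by 18 cm.

carry_out(
  motion="0 0 -0.01 0 0 0 -1;0 0 -0.03 0 0 0 -1;0 0 -0.1 0 0 0 -1;0 0 -0.22 0 0 0 -1;0 0 -0.36 0 0 0 -1;0 0 -0.5 0 0 0 -1;0 0 -0.6 0 0 0 -1;0 0 -0.6 0 0 0 -1;0 0 -0.6 0 0 0 -1;0 0 -0.6 0 0 0 -1",
)

```text
t: 8.45
ee_pos: [0.5646, 0.1717, 0.2051]
tcp_rot: [-3.14, -0.001, 2.683]
force: [-0.3, 0.1, 0.1]
grip_width: -0.0003
finger_force: 0.0
```

```bash
python3 - <<'E'
from h import *
b,_=arm.read_camera("scene")
cv2.imwrite("pics/end.png",cv2.resize(b[190:250,340:420],None,fx=7,fy=7,interpolation=cv2.INTER_CUBIC))
print(arm.sense()["ee_pos"])
E
```

```text
[0.56456384 0.17165528 0.20488878]
```

View pics/end.png

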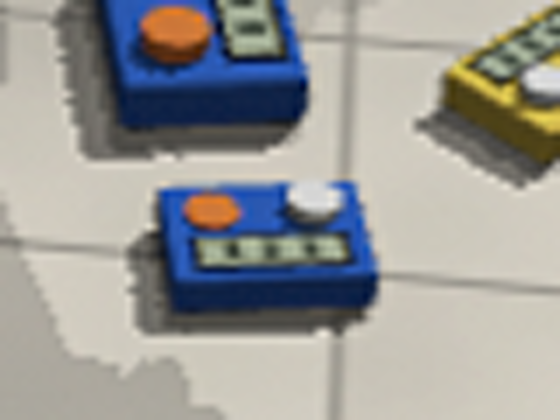

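The orange key (crop (212,211)) is low and stays down, the white key (crop (314,200)) is up, and the timer lies where it was.

```bash
python3 -c "
from cell import arm
print(arm.sign_off())"
```

```text
the job is handed in; nothing more can be done
None
```

I restarted the blue timer: I pressed the white clear key to its stop and let it spring back up, then pressed the orange start key to its stop, where it stays down. The hand is withdrawn about 17 cm above the timer, nothing else was touched as far as I could see, and I handed the job in; no verdict was returned.

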